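# Uncap the child-proof medicine bottle in the cabinet door

## Robot

A 7-joint arm with a two-finger parallel gripper is mounted at the origin on the work surface. World frame = base frame: x ahead of the robot, y to its left, z up, the work surface at z = 0. Lengths are in m, angles in rad, forces in N, time in s.
With the tool pointing down it reaches from about 0.425 to 0.925 m from the base axis. Payload 6.8 kg.
Tool frame: the origin (TCP) lies at the very end of the fingers, on their centre line; the grasp point (between the pads) lies 19 mm behind it; z points along the fingers, y is the line along which they close (so a half turn about z gives the same grasp; the last joint's range is limited). The gripper opens to 85 mm and grips with 20 to 120 N. Pads are 22 mm wide; open, the fingers measure 114 mm over their backs; the gripper's body (76 mm by 85 mm) begins 54 mm behind the grasp point. The pads swing forward as they close: fully open they stand 13 mm farther back than shut.
Start: joints at [1.02, 0.477, 0.022, 1.555, -0.011, 1.109, -0.083], TCP at [0.289, -0.61, 0.231] pointing down, gripper open.
Joint ranges: [-2.96, 2.96], [-0.34, 2.1], [-1.41, 1.46], [0.24, 2.44], [-1.37, 4.51], [0.17, 1.92], [-2.96, 2.96]. Speed limits (rad/s): [2.39, 2.39, 3.14, 3.14, 3.14, 3.14, 3.14].

## Interface

Orientations are given as a unit quaternion [w, x, y, z].
In Python, from station import get_obs, read_camera, hand_in gives the robot as it stands.
- The arm moves only by the tool arm_command, never from a script. Its argument "commands" is one flat list of numbers, 7 for each row, row after row: the shift along the tool's x, y, z in m, then the turn, a rotation vector about the tool's x, y, z in degrees, then the opening, from 0 (shut) to 1 (fully open). In form: [tx, ty, tz, rx, ry, rz, fingers, tx, ty, tz, rx, ry, rz, fingers, ...]. A call has 1 to 8 rows; each row is the pose to reach, as a shift and turn from the pose commanded when the call began, along the tool's axes at that moment; what a row does not reach only later rows make up. A row lasts 1/10 s, in which the tool goes at most 50 mm and 8.59 degrees, less where a joint would pass 70% of its speed; a pose out of reach is approached as far as the arm can. A call with a gripper value outside its range is refused whole. The fingers move at their own pace and stop on an object; "force" is the grip in N (left out, the last holds). Time passes only in rows, so rows that repeat a pose let the fingers close. It gives the time, the measured TCP pose, the force, the opening and the grip force at its end, in the units of the state.
- get_obs(): the state, without advancing time (a new reading comes with each control period).
- read_camera(name): name is "scene" or "side" or "wrist"; returns a dict with "img" (400x640x3 uint8, red, green, blue), "camera_matrix" (3x3 intrinsics, pixels), "k1" (the pictures are not rectified: a ray, as slopes to the right and down, at radius r is drawn at 1 + k1 r^2 times it, then the intrinsics apply), "pose" (4x4, takes a point from camera to world coordinates). Camera axes: x right, y down, z forward; pixel columns grow to the right and rows downward; lengths in m; the calibration is good to about 2 mm. A picture is of the moment at which its call begins. There is no depth.
- hand_in(): hands the job in; it is judged then, once.
The state is a dict: "t": time; "q": joint angles; "joint_vel": joint speeds; "joint_torque": joint torques, N m; "eef_pos": TCP position; "tool_rot": TCP orientation; "contact_force": force on the tool from outside, world axes, zero at the start; "torque": the same for the moment, N m; "gripper_width": opening from 0.0 (shut) to 1.0 (fully open); "grasp_force": force on a finger pad.
Only numpy, scipy, OpenCV 4.12 (cv2) and the standard library are available. Lean on these libraries where they do the work, as an engineer would, in place of code of your own. Each camera call takes 0.05 s, during which the arm holds its last target. There are 200 camera calls.

## Task

The square medicine bottle stands in the rack on the inside of the little desk cabinet's door: swing the door open by its handle to about a right angle so that the bottle comes out. Then press the bottle's push-and-turn safety cap down, keep it pressed while you twist it about a quarter turn counter-clockwise (seen from above), and lift it off. Finish still holding the cap in the gripper, level and straight above the bottle, a hand's breadth clear of it, with the bottle and the jar left standing in the door rack, the door left open, and nothing else on the desk disturbed.

Things in the scene. Friction and masses are not known exactly. Their poses are not given: they have to be found in the camera images.
- cabinet: Small wooden desk cabinet with clear roof, 160 deep (x) x 226 wide (y) x 175 high mm, fixed to the desk. Origin under its centre; its front, closed by the door, faces its own -x.
- door (a joint): Opening angle of the cabinet's door, rad: 0 closed, 1.57 at a right angle, at most 1.9. Vertical hinge on the cabinet's +y side; seen from above the door swings clockwise, its free edge coming out to the cabinet's -x. Hinge friction 0.15 N m: it stays where left. Panel 212 wide, 12 thick, clear in a wooden frame, top edge 172 mm above the desk.
- door_handle (a point): Middle of the door's handle: an upright round steel bar 11 mm thick, 80 mm long (85 to 165 mm above the desk), its axis 35 mm off the panel's outer face and 190 mm from the hinge along the panel, free to be pinched from above. Turns with the door; axes: x into the cabinet (when closed), y from free edge to hinge, z up.
- door_hinge (a point): Point on the door's hinge axis (105 mm to +y and 80 mm to -x of the cabinet's origin), 125 mm above the desk. Axes as door_handle.
- door_rack (a point): Middle of the floor of the white rack behind the panel, 26 mm above the desk; walls up to 56 mm. Two square pockets, 59 mm inside, 34 mm to either side along the door's y; their centres lie 65 mm behind the hinge plane and 72 and 140 mm from the hinge along the panel. Moves with the door.
- bottle: Amber bottle of square section, 56 x 56 mm, neck rim 116 mm above its underside, 0.15 to 0.31 kg; loose, but kept from turning by its square rack pocket (either of the two). The taller of the two containers in the rack. Origin at the centre of its underside, z up.
- cap: White round ribbed push-and-turn cap on the bottle, 46 mm diameter, 30 mm high, 20 g. Origin at the centre of its underside (open end), z up; when on, 103 mm above the bottle's underside and 129 mm above the desk. Grip its upper half. Its x axis starts along the bottle's x within 10 degrees. Unpressed it turns only a few degrees.
- cap_top (a point): Centre of the cap's top face. Push here or by the gripped sides: a spring resists (5 N at rest, 10 N at 3.5 mm, 15 N at 7 mm, where it bottoms). Pressed more than 3.5 mm it can be turned counter-clockwise seen from above; between 65 and 115 degrees of turn its two lugs are free and it can be lifted; beyond that is a stop.
- jar: Low round amber jar with flat white lid, 50 mm diameter, 68 mm high, loose in the other rack pocket. Leave it standing there. Origin at the centre of its underside.
- dropper_a: Small white dropper bottle with blue cap, 32 mm diameter, 75 mm high, beside the cabinet on its -y side. Leave alone. Origin at the centre of its underside.
- dropper_b: Small white dropper bottle with blue cap, 32 mm diameter, 75 mm high, beside the cabinet on its +y side. Leave alone. Origin at the centre of its underside.
- carton: Green medicine carton 45 x 110 x 70 mm. Leave alone. Origin at the centre of its underside.
- oximeter: Finger pulse oximeter, 58 x 34 x 31 mm. Leave alone. Origin at the centre of its underside.
- syrup: Round amber syrup bottle 56 mm diameter, 150 mm high. Leave alone. Origin at the centre of its underside.
- torch: Black pocket torch standing upright, 34 mm diameter, 135 mm high. Leave alone. Origin at the centre of its underside.

How it is judged:
By the outcome, as a careful person would: the job done as asked, in the order asked, and still so for the second after the job is handed in, while the arm keeps its last pose, push and grip.
It also fails if it takes over 54 s, if anything falls off the work surface, if the arm or the gripper's body presses on something with over 40 N, if the wrist force passes 120 N, or if a joint passes its speed limit or range.

## Working session

There is one attempt and no reset: what is moved stays moved. The work goes in short steps, Python scripts to look and compute and a tool call to move; the robot and the scene stay as the last step left them, time stands still between calls to the robot, and variables do not carry over. Pictures are saved under pics/ and viewed, at most 10 in all, crops included, and the job is handed in when it is done.

Besides the shell and the picture viewer there is one more tool, called in YAML: its name, and indented under it one key for each argument. arm_command: Moves the arm, as the interface text tells. Its arguments: {"type":"object","properties":{"commands":{"type":"array","items":{"type":"number"}},"force":{"type":"number"}},"required":["commands"]}

```bash
mkdir -p pics
python3 - <<'E'
from station import *
import cv2,numpy as np
o=get_obs();print({k:np.round(v,3) for k,v in o.items()})
for n in("scene","side"):
    c=read_camera(n);cv2.imwrite(f"pics/{n}0.png",c["img"][:,:,::-1]);np.savez(f"pics/{n}0.npz",**c)
    print(n,np.round(c["camera_matrix"],1).tolist(),c["k1"],np.round(c["pose"],3).tolist())
E
```

```text
{'t': np.float64(0.0), 'q': array([ 1.02 ,  0.478,  0.022,  1.556, -0.012,  1.109, -0.083]), 'joint_vel': array([ 0.   ,  0.001,  0.   , -0.001,  0.001,  0.001,  0.   ]), 'joint_torque': array([-1.0000e-03, -5.9645e+01,  1.6070e+00, -2.8119e+01,  1.2000e-02,
        9.0000e-03,  0.0000e+00]), 'eef_pos': array([ 0.289, -0.609,  0.23 ]), 'tool_rot': array([-0.001,  0.976,  0.22 , -0.   ]), 'contact_force': array([-0.108, -0.141, -0.345]), 'torque': array([ 0.031, -0.026, -0.005]), 'grasp_force': np.float64(0.0), 'gripper_width': np.float64(0.999)}
scene [[449.6, 0.0, 312.1], [0.0, 449.6, 192.6], [0.0, 0.0, 1.0]] -0.051950924326921895 [[0.998, 0.066, -0.017, 0.6], [0.068, -0.95, 0.306, -0.391], [0.004, -0.306, -0.952, 1.314], [0.0, 0.0, 0.0, 1.0]]
side [[412.5, 0.0, 322.5], [0.0, 412.5, 199.7], [0.0, 0.0, 1.0]] -0.10223218928057021 [[0.996, -0.077, 0.034, 0.501], [-0.084, -0.944, 0.32, -0.447], [0.008, -0.322, -0.947, 1.418], [0.0, 0.0, 0.0, 1.0]]
```

```bash
ls; ls pics
```

```text
pics
scene0.npz
scene0.png
side0.npz
side0.png
```

View pics/scene0.png

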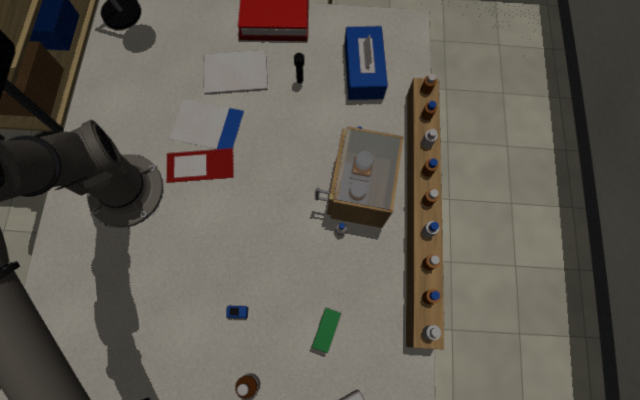

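View pics/side0.png

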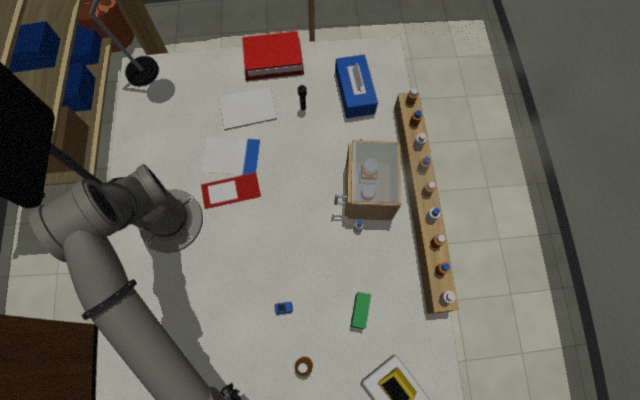

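The scene view shows the cabinet at about (365,175) with its door on the left (-x), and the handle near (320,193). Inside, the bottle is at (364,160) on the hinge side and the jar at (357,188). The side view shows the same layout, with the handle at (340,199). I'll enlarge both crops.

Run:
```python
import cv2,numpy as np
a=cv2.imread("pics/scene0.png")[115:245,300:415];b=cv2.imread("pics/side0.png")[125:255,315:420]
r=lambda i:cv2.resize(i,None,fx=4.5,fy=4.5,interpolation=cv2.INTER_CUBIC)[:,:400*2]
i=np.hstack([r(a),r(b)]);i=cv2.convertScaleAbs(i,alpha=1.4,beta=10);print(i.shape)
i=cv2.resize(i,(800,int(i.shape[0]*800/i.shape[1])));print(i.shape);cv2.imwrite("pics/crop0.png",i)
```

```text
(585, 990, 3)
(472, 800, 3)
```

View pics/crop0.png

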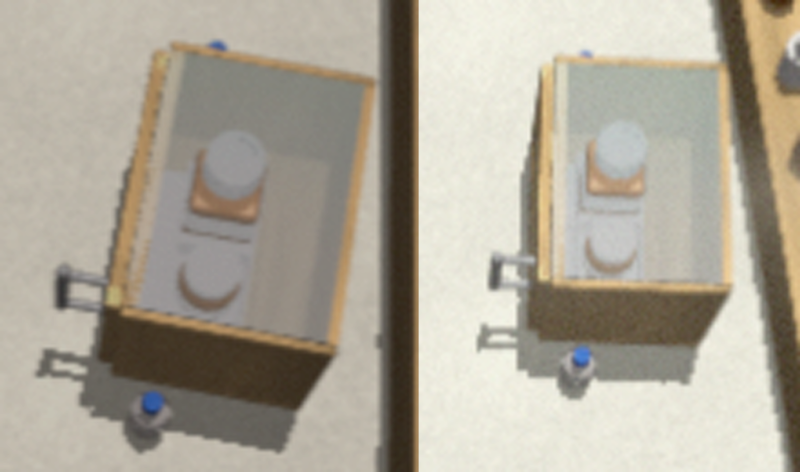

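```bash
cat > h.py <<'E'
import numpy as np,cv2
from scipy.spatial.transform import Rotation as R
def ray(c,u,v):
    D=np.array([c["k1"],0,0,0,0]);p=cv2.undistortPoints(np.array([[[u,v]]],float),c["camera_matrix"],D)[0,0]
    P=c["pose"];return P[:3,3],P[:3,:3]@np.r_[p,1]
def onz(c,u,v,z):
    o,d=ray(c,u,v);return (o+d*(z-o[2])/d[2])[:2]
def tri(rs):
    A=0;b=0
    for o,d in rs:
        d=d/np.linalg.norm(d);M=np.eye(3)-np.outer(d,d);A=A+M;b=b+M@o
    return np.linalg.solve(A,b)
E
python3 - <<'E'
from h import *
s=np.load("pics/scene0.npz");d=np.load("pics/side0.npz");k=800/990*4.5
S=lambda p:(300+(p[0]+.5)/k-.5,115+(p[1]+.5)/k-.5)
D=lambda p:(315+(p[0]-115*k+.5)/k-.5,125+(p[1]+.5)/k-.5)
# name: scene, side, z
pts=dict(fl=((172,43),(554,57),.175),bl=((375,79),(725,64),.175),br=((334,350),(730,288),.175),fr=((121,310),(545,285),.175),
 handle=((64,269),(496,258),.165),cap=((236,156),(621,146),.159),lid=((212,271),(610,244),.094))
for n,(a,b,z) in pts.items():
    print(n,onz(s,*S(a),z).round(4),onz(d,*D(b),z).round(4),tri([ray(s,*S(a)),ray(d,*D(b))]).round(3))
q=[(onz(s,*S(pts[n][0]),.175)+onz(d,*D(pts[n][1]),.175))/2 for n in("fl","bl","br","fr")]
M=np.array([[-.08,.113],[.08,.113],[.08,-.113],[-.08,-.113]]);q=np.array(q)
c=q.mean(0);H=(M).T@(q-c);U,_,V=np.linalg.svd(H);Rm=(V.T@U.T);yaw=np.arctan2(Rm[1,0],Rm[0,0])
print("cab",c,np.degrees(yaw),"res",((M@Rm.T+c-q)*1e3).round(1))
T=lambda x,y:Rm@[x,y]+c
print("hinge",T(-.08,.105),"handle",T(-.08-.035,.105-.19),T(-.08-.047,.105-.19),"pockets",T(-.015,.033),T(-.015,-.035))
E
```

```text
fl [0.6634 0.1763] [0.662  0.1745] [0.664 0.185 0.156]
bl [0.82  0.157] [0.8194 0.1553] [0.822 0.16  0.167]
br [ 0.7913 -0.0606] [ 0.7919 -0.0613] [ 0.79  -0.063  0.181]
fr [ 0.6356 -0.0409] [ 0.6302 -0.0453] [ 0.639 -0.017  0.093]
handle [ 0.5921 -0.0091] [ 0.5906 -0.0134] [ 0.592 -0.002  0.138]
cap [0.7171 0.0926] [0.7155 0.0875] [0.72  0.101 0.133]
lid [0.708  0.0209] [0.704  0.0163] [0.714 0.043 0.024]
cab [0.72674249 0.05687847] -7.273416514228329 res [[-1.   3.7]
 [ 0.7  2.7]
 [ 0.2 -4.4]
 [ 0.1 -2. ]]
hinge [0.66067969 0.17116192] handle [ 0.60190649 -0.01287806] [ 0.59000305 -0.0113588 ] pockets [0.71604114 0.09151199] [0.70743204 0.02405917]
```

```bash
cat >> h.py <<'E'
def goto(pos,ydir=None):
    """shift (mm) & turn (deg) in tool axes for TCP target, tool down, y axis at ydir deg"""
    from station import get_obs
    o=get_obs();w=o["tool_rot"];r=R.from_quat([w[1],w[2],w[3],w[0]])
    sh=r.inv().apply(np.array(pos)-o["eef_pos"])
    y=r.as_matrix()[:,1];cur=np.degrees(np.arctan2(y[1],y[0]))
    if ydir is None: ydir=cur
    a=np.radians(ydir);c,s=np.cos(a),np.sin(a)
    tgt=R.from_matrix(np.array([[-s,c,0],[c,s,0],[0,0,-1]]))
    print("t",o["t"].round(2),"pos",o["eef_pos"].round(4),"ydir",cur.round(1),"q7",o["q"].round(2),"F",o["contact_force"].round(1),"w",round(float(o["gripper_width"]),3),"shift",sh.round(4),"turn",np.degrees((r.inv()*tgt).as_rotvec()).round(2),"det",np.linalg.det(tgt.as_matrix()).round(2))
E
python3 -c "
from h import *;goto([.5915,-.011,.235],82.7)"
```

```text
Traceback (most recent call last):
  File "h.py", line 22, in goto
    print("t",o["t"].round(2),"pos",o["eef_pos"].round(4),"ydir",cur.round(1),"q7",o["q"].round(2),"F",o["contact_force"].round(1),"w",round(float(o["gripper_width"]),3),"shift",sh.round(4),"turn",np.degrees((r.inv()*tgt).as_rotvec()).round(2),"det",np.linalg.det(tgt.as_matrix()).round(2))
              ^^^^^^^^^^^^
AttributeError: 'float' object has no attribute 'round'
```

```bash
sed -i 's/o\["t"\].round(2)/round(float(o["t"]),2)/' h.py
python3 -c "
from h import *;goto([.5915,-.011,.235],82.7)"
```

```text
t 0.1 pos [ 0.289  -0.6094  0.2304] ydir -64.6 q7 [ 1.02  0.48  0.02  1.56 -0.01  1.11 -0.08] F [ 0.4 -0.8  0.3] w 0.996 shift [ 0.5298 -0.4111 -0.004 ] turn [-4.0000e-02 -1.2000e-01 -1.4733e+02] det 1.0
```

arm_command:
  commands: [0.53, -0.411, -0.004, 0, 0, -147.3, 1, 0.53, -0.411, -0.004, 0, 0, -147.3, 1, 0.53, -0.411, -0.004, 0, 0, -147.3, 1, 0.53, -0.411, -0.004, 0, 0, -147.3, 1, 0.53, -0.411, -0.004, 0, 0, -147.3, 1, 0.53, -0.411, -0.004, 0, 0, -147.3, 1, 0.53, -0.411, -0.004, 0, 0, -147.3, 1, 0.53, -0.411, -0.004, 0, 0, -147.3, 1]

```text
t: 0.9
eef_pos: [0.4701, -0.2511, 0.2336]
tool_rot: [-0.0, 0.679, 0.734, -0.0]
contact_force: [0.4, -0.3, -1.2]
gripper_width: 1.001
grasp_force: 0.0
```

```bash
python3 -c "
from h import *;goto([.5915,-.011,.235],82.7)"
```

```text
t 0.9 pos [ 0.4701 -0.2511  0.2336] ydir 4.5 q7 [ 0.69  0.27 -0.37  1.87  0.11  1.02  0.35] F [ 0.4 -0.3 -1.2] w 1.001 shift [ 0.2299  0.1397 -0.0014] turn [-2.000e-02 -0.000e+00 -7.823e+01] det 1.0
```

arm_command:
  commands: [0.23, 0.14, -0.001, 0, 0, -78.2, 1, 0.23, 0.14, -0.001, 0, 0, -78.2, 1, 0.23, 0.14, -0.001, 0, 0, -78.2, 1, 0.23, 0.14, -0.001, 0, 0, -78.2, 1, 0.23, 0.14, -0.001, 0, 0, -78.2, 1, 0.23, 0.14, -0.001, 0, 0, -78.2, 1, 0.23, 0.14, -0.001, 0, 0, -78.2, 1, 0.23, 0.14, -0.001, 0, 0, -78.2, 1]

```text
t: 1.7
eef_pos: [0.5928, -0.0123, 0.2341]
tool_rot: [-0.0, 0.145, 0.989, 0.0]
contact_force: [-0.8, -0.7, -0.3]
gripper_width: 0.999
grasp_force: 0.0
```

arm_command:
  commands: [0, 0, 0, 0, 0, -8.5, 1, 0, 0, 0, 0, 0, -8.5, 1, 0, 0, 0, 0, 0, -8.5, 1]

```text
t: 2.0
eef_pos: [0.5927, -0.0138, 0.2344]
tool_rot: [-0.0, 0.077, 0.997, 0.0]
contact_force: [-0.2, -0.3, -0.0]
gripper_width: 1.002
grasp_force: 0.0
```

Run:
```python
from h import *
from station import *
c=read_camera("wrist");cv2.imwrite("pics/w1.png",c["img"][:,:,::-1]);np.savez("pics/w1.npz",**c)
goto([.5915,-.011,.235],82.7);print(c["pose"].round(3))
```

```text
t 2.05 pos [ 0.5927 -0.0137  0.2345] ydir 81.2 q7 [ 0.46  0.43 -0.71  1.72  0.31  1.11  1.07] F [-0.2  0.3 -0.4] w 1.0 shift [ 0.0016  0.0025 -0.0005] turn [-0.   -0.03 -1.54] det 1.0
[[ 0.154  0.95   0.274  0.524]
 [ 0.988 -0.148 -0.042 -0.002]
 [ 0.001  0.277 -0.961  0.378]
 [ 0.     0.     0.     1.   ]]
```

View pics/w1.png

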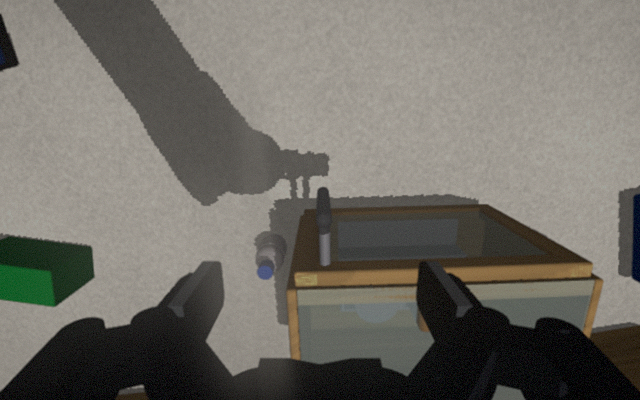

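The wrist view shows the steel handle bar running from (322,190) to its top end at about (325,262), between the open fingers. The dropper cap at (265,270) lies lower and is clear of them.

Run:
```python
from h import *
c=np.load("pics/w1.npz")
print(onz(c,325,262,.165),onz(c,305,279,.172))
h=onz(c,325,262,.165)
goto([h[0],h[1],.128],82.7); goto([.5915,-.011,.128],82.7)
```

```text
[ 0.62458144 -0.01404157] [ 0.63194288 -0.02933673]
t 2.05 pos [ 0.5927 -0.0137  0.2345] ydir 81.2 q7 [ 0.46  0.43 -0.71  1.72  0.31  1.11  1.07] F [-0.2  0.3 -0.4] w 1.0 shift [-0.0316  0.0046  0.1065] turn [-0.   -0.03 -1.54] det 1.0
t 2.05 pos [ 0.5927 -0.0137  0.2345] ydir 81.2 q7 [ 0.46  0.43 -0.71  1.72  0.31  1.11  1.07] F [-0.2  0.3 -0.4] w 1.0 shift [0.0016 0.0025 0.1065] turn [-0.   -0.03 -1.54] det 1.0
```

Run:
```python
from h import *
c=np.load("pics/w1.npz")
for v in(228,232,236): print(onz(c,323,v,.165))
print(onz(c,322,190,.085))
g=c["img"][185:270:4,323].mean(1);print(g)
P=c["pose"]
for z in(.165,.085):
    p=P[:3,:3].T@(np.array([.5915,-.011,z])-P[:3,3]);print(cv2.projectPoints(p[None],np.zeros(3),np.zeros(3),c["camera_matrix"],np.array([c["k1"],0,0,0,0]))[0].ravel())
```

```text
[ 0.59914622 -0.0115962 ]
[ 0.60203007 -0.01203588]
[ 0.60493527 -0.01247878]
[ 0.59102752 -0.0104464 ]
[158.          52.          56.33333333  51.33333333  58.66666667
  54.33333333  48.33333333  56.66666667  64.33333333  70.66666667
  57.66666667  58.          64.66666667 108.         108.33333333
 112.         109.         106.         108.         102.66666667
  95.          44.66666667]
[322.17059717 217.37422814]
[321.47895018 190.58988622]
```

Run:
```python
import cv2
i=cv2.imread("pics/w1.png")[175:285,285:365];i=cv2.convertScaleAbs(cv2.resize(i,None,fx=5,fy=5,interpolation=cv2.INTER_NEAREST),alpha=1.6);cv2.imwrite("pics/w1c.png",i)
```

```text
(no output)
```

View pics/w1c.png

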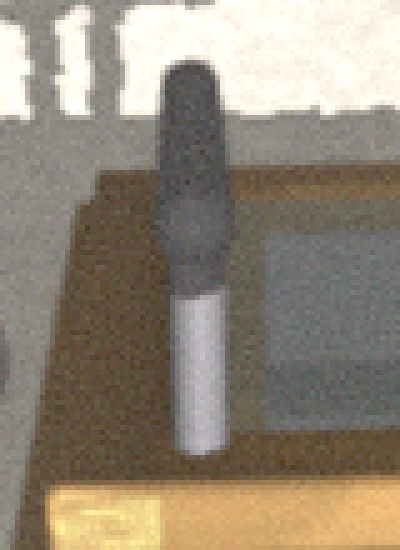

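The enlarged crop shows the bar's top disc centred at about (195,222), i.e. pixel (324,219). The light strut below it runs to the panel. This puts the bar at x≈0.593, which matches the first estimate, so I'm descending and gripping.

arm_command:
  commands: [0, 0.002, 0.03, 0, 0, -1.5, 1, 0, 0.002, 0.06, 0, 0, -1.5, 1, 0, 0.002, 0.085, 0, 0, -1.5, 1, 0, 0.002, 0.1, 0, 0, -1.5, 1, 0, 0.002, 0.106, 0, 0, -1.5, 1, 0, 0.002, 0.106, 0, 0, -1.5, 0.6, 0, 0.002, 0.106, 0, 0, -1.5, 0, 0, 0.002, 0.106, 0, 0, -1.5, 0]
  force: 40

```text
t: 2.85
eef_pos: [0.5941, -0.0114, 0.13]
tool_rot: [0.001, 0.062, 0.998, 0.0]
contact_force: [0.6, 0.2, -0.3]
gripper_width: 0.517
grasp_force: 0.0
```

arm_command:
  commands: [0, 0, 0, 0, 0, 0, 0, 0, 0, 0, 0, 0, 0, 0, 0, 0, 0, 0, 0, 0, 0, 0, 0, 0, 0, 0, 0, 0]

```text
t: 3.25
eef_pos: [0.5936, -0.0112, 0.1293]
tool_rot: [0.0, 0.062, 0.998, 0.0]
contact_force: [-0.9, 0.6, 4.8]
gripper_width: 0.115
grasp_force: 39.0
```

Run:
```python
from h import *
goto([.593,-.0115,.128],82.7)
# arc waypoints, in the tool axes now, hinge H, handle now at TCP
from station import get_obs
o=get_obs();w=o["tool_rot"];r=R.from_quat([w[1],w[2],w[3],w[0]]);p=o["eef_pos"]
H=np.array([.6607,.1712]);v=p[:2]-H;print(np.linalg.norm(v))
for a in range(6,97,6):
    R2=R.from_euler('z',-a,degrees=True).as_matrix()[:2,:2];q=H+R2@v
    print(a,r.inv().apply(np.r_[q-p[:2],0]).round(4),q.round(3))
```

```text
t 3.25 pos [ 0.5936 -0.0112  0.1293] ydir 82.9 q7 [ 0.41  0.55 -0.67  1.81  0.41  0.93  1.01] F [-0.9  0.6  4.8] w 0.115 shift [ 0.0005 -0.0004  0.0013] turn [0.02 0.05 0.19] det 1.0
0.1943390378340747
6 [ 0.0195  0.0056 -0.    ] [ 0.575 -0.003]
12 [ 0.0384  0.0133 -0.    ] [0.557 0.007]
18 [ 0.0563  0.0229 -0.    ] [0.54  0.018]
24 [ 0.0732  0.0343 -0.0001] [0.525 0.032]
30 [ 0.0887  0.0474 -0.0001] [0.511 0.047]
36 [ 1.028e-01  6.200e-02 -1.000e-04] [0.499 0.063]
42 [ 1.153e-01  7.810e-02 -1.000e-04] [0.489 0.081]
48 [ 1.261e-01  9.540e-02 -1.000e-04] [0.48  0.099]
54 [ 1.350e-01  1.136e-01 -1.000e-04] [0.474 0.118]
60 [ 1.419e-01  1.328e-01 -1.000e-04] [0.469 0.138]
66 [ 1.468e-01  1.525e-01 -1.000e-04] [0.467 0.158]
72 [ 1.496e-01  1.727e-01 -1.000e-04] [0.467 0.179]
78 [ 1.503e-01  1.930e-01 -1.000e-04] [0.468 0.199]
84 [ 0.1488  0.2133 -0.    ] [0.472 0.219]
90 [ 0.1453  0.2333 -0.    ] [0.478 0.238]
96 [ 0.1396  0.2529 -0.    ] [0.486 0.257]
```

arm_command:
  commands: [0.0098, 0.0025, 0, 0, 0, 3, 0, 0.0195, 0.0056, 0, 0, 0, 6, 0, 0.029, 0.0092, 0, 0, 0, 9, 0, 0.0384, 0.0133, 0, 0, 0, 12, 0, 0.0474, 0.0179, 0, 0, 0, 15, 0, 0.0563, 0.0229, 0, 0, 0, 18, 0, 0.0649, 0.0284, 0, 0, 0, 21, 0, 0.0732, 0.0343, 0, 0, 0, 24, 0]

```text
t: 4.05
eef_pos: [0.5259, 0.0323, 0.1294]
tool_rot: [0.001, 0.269, 0.963, 0.001]
contact_force: [3.2, 1.4, 0.3]
gripper_width: 0.111
grasp_force: 39.4
```

```bash
python3 -c "
from h import *;goto([.525,.032,.129],58.9)"
```

```text
t 4.05 pos [0.5259 0.0323 0.1294] ydir 58.8 q7 [ 0.31  0.43 -0.61  1.97  0.33  0.83  0.55] F [3.2 1.4 0.3] w 0.111 shift [ 0.0006 -0.0007  0.0004] turn [ 0.13  0.12 -0.13] det 1.0
```

Low forces and good tracking, so I'm continuing along the same arc.

arm_command:
  commands: [0.0098, 0.0025, 0, 0, 0, 3, 0, 0.0195, 0.0056, 0, 0, 0, 6, 0, 0.029, 0.0092, 0, 0, 0, 9, 0, 0.0384, 0.0133, 0, 0, 0, 12, 0, 0.0474, 0.0179, 0, 0, 0, 15, 0, 0.0563, 0.0229, 0, 0, 0, 18, 0, 0.0649, 0.0284, 0, 0, 0, 21, 0, 0.0732, 0.0343, 0, 0, 0, 24, 0]

```text
t: 4.85
eef_pos: [0.4813, 0.0994, 0.1293]
tool_rot: [0.001, 0.464, 0.886, 0.001]
contact_force: [4.4, 0.6, 0.0]
gripper_width: 0.115
grasp_force: 39.4
```

arm_command:
  commands: [0.0098, 0.0025, 0, 0, 0, 3, 0, 0.0195, 0.0056, 0, 0, 0, 6, 0, 0.029, 0.0092, 0, 0, 0, 9, 0, 0.0384, 0.0133, 0, 0, 0, 12, 0, 0.0474, 0.0179, 0, 0, 0, 15, 0, 0.0563, 0.0229, 0, 0, 0, 18, 0, 0.0649, 0.0284, 0, 0, 0, 21, 0, 0.0732, 0.0343, 0, 0, 0, 24, 0]

```text
t: 5.65
eef_pos: [0.4676, 0.1788, 0.1293]
tool_rot: [0.001, 0.638, 0.77, 0.001]
contact_force: [4.9, -0.9, 3.1]
gripper_width: 0.118
grasp_force: 39.6
```

```bash
python3 -c "
from h import *;goto([.467,.179,.129],10.9);goto([.478,.238,.129],-7.1)"
```

```text
t 5.65 pos [0.4676 0.1788 0.1293] ydir 10.7 q7 [-0.09  0.36 -0.48  2.04  0.24  0.79 -0.52] F [ 4.9 -0.9  3.1] w 0.118 shift [ 0.0003 -0.0006  0.0003] turn [ 0.16  0.01 -0.15] det 1.0
t 5.65 pos [0.4676 0.1788 0.1293] ydir 10.7 q7 [-0.09  0.36 -0.48  2.04  0.24  0.79 -0.52] F [ 4.9 -0.9  3.1] w 0.118 shift [0.0562 0.0213 0.0004] turn [ 0.16 -0.02 17.85] det 1.0
```

Final 18°, release, then raise.

arm_command:
  commands: [0.0098, 0.0025, 0, 0, 0, 3, 0, 0.0195, 0.0056, 0, 0, 0, 6, 0, 0.029, 0.0092, 0, 0, 0, 9, 0, 0.0384, 0.0133, 0, 0, 0, 12, 0, 0.0474, 0.0179, 0, 0, 0, 15, 0, 0.0563, 0.0229, 0, 0, 0, 18, 0, 0.0563, 0.0229, 0, 0, 0, 18, 0, 0.0563, 0.0229, 0, 0, 0, 18, 0]

```text
t: 6.45
eef_pos: [0.4792, 0.2383, 0.1293]
tool_rot: [0.0, 0.749, 0.662, 0.001]
contact_force: [3.5, 1.2, 4.3]
gripper_width: 0.116
grasp_force: 40.3
```

arm_command:
  commands: [0, 0, 0, 0, 0, 0, 0.6, 0, 0, 0, 0, 0, 0, 0.6, 0, 0, 0, 0, 0, 0, 0.6, 0, 0, -0.03, 0, 0, 0, 0.6, 0, 0, -0.07, 0, 0, 0, 0.8, 0, 0, -0.12, 0, 0, 0, 1, 0, 0, -0.15, 0, 0, 0, 1, 0, 0, -0.15, 0, 0, 0, 1]

```text
t: 7.25
eef_pos: [0.4798, 0.2394, 0.2834]
tool_rot: [0.001, 0.75, 0.662, 0.004]
contact_force: [0.6, 0.7, 0.2]
gripper_width: 1.004
grasp_force: 0.0
```

Run:
```python
from h import *
from station import *
for n in("scene","side"):
    c=read_camera(n);np.savez(f"pics/{n}1.npz",**c)
    i=c["img"][:,:,::-1];i=i[110:245,240:410] if n=="scene" else i[115:250,260:430]
    i=cv2.resize(i,None,fx=4,fy=4,interpolation=cv2.INTER_CUBIC);cv2.imwrite(f"pics/{n}1.png",i)
goto([.581,.116,.24])
```

```text
t 7.35 pos [0.4778 0.2378 0.2788] ydir -7.1 q7 [-0.19  0.23 -0.45  1.81  0.11  1.12 -0.81] F [-0.5 -0.7 -0.9] w 0.995 shift [-0.108   0.1175  0.0389] turn [ 0.03  0.   -0.  ] det 1.0
```

View pics/scene1.png

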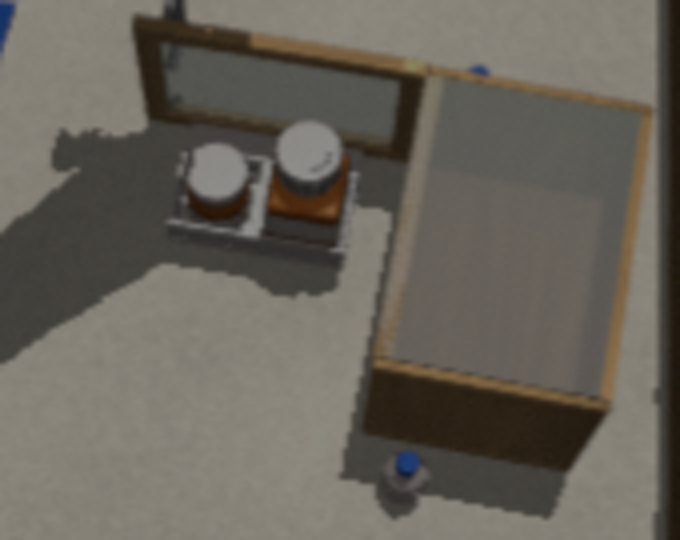

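The scene view shows the door open at about a right angle. The bottle (cap disc centre about (309,150) in the crop, i.e. pixel (317,147)) and the jar (217,172) are both still upright in the rack. Next I'll locate the cap in both views.

```bash
python3 - <<'E'
from h import *
s=np.load("pics/scene1.npz");d=np.load("pics/side1.npz")
print("manual",onz(s,240+309.5/4-.4,110+151/4-.4,.159))
for n,c in(("s",s),("d",d)):
    P=c["pose"];p=P[:3,:3].T@(np.array([.581,.116,.159])-P[:3,3])
    u,v=cv2.projectPoints(p[None],np.zeros(3),np.zeros(3),c["camera_matrix"],np.array([c["k1"],0,0,0,0]))[0].ravel()
    u0,v0=int(u)-20,int(v)-20;g=cv2.resize(c["img"][v0:v0+40,u0:u0+40],None,fx=6,fy=6,interpolation=cv2.INTER_CUBIC)
    cv2.imwrite(f"pics/cap_{n}.png",g[:,:,::-1])
    hsv=cv2.cvtColor(g,cv2.COLOR_RGB2HSV);print(n,(u,v))
    for t in(140,155,170):
        m=((hsv[...,2]>t)&(hsv[...,1]<60)).astype(np.uint8)
        for k in cv2.findContours(m,cv2.RETR_EXTERNAL,cv2.CHAIN_APPROX_NONE)[0]:
            if cv2.contourArea(k)>600:
                (x,y),rr=cv2.minEnclosingCircle(k);cu,cv_=u0+x/6-.4,v0+y/6-.4
                print(t,cv2.contourArea(k),(round(cu,1),round(cv_,1)),round(rr/6,2),onz(c,cu,cv_,.159).round(4))
E
python3 - <<'E'
import cv2,numpy as np
cv2.imwrite("pics/caps.png",np.hstack([cv2.imread("pics/cap_s.png"),cv2.imread("pics/cap_d.png")]))
E
```

```text
manual [0.58359331 0.11395357]
s (np.float64(316.095416887408), np.float64(146.6180284721183))
d (np.float64(329.4081284692189), np.float64(159.91150517955313))
140 1972.5 (341.6, 174.0) 5.87 [0.6165 0.0623]
140 1369.5 (318.8, 171.2) 7.52 [0.5423 0.0783]
140 2573.0 (311.0, 167.9) 6.14 [0.5175 0.092 ]
140 4581.5 (330.0, 160.8) 6.67 [0.5827 0.1127]
155 1709.5 (341.5, 174.3) 5.51 [0.6161 0.0613]
155 1013.0 (319.8, 171.3) 7.15 [0.5456 0.0774]
155 2309.0 (310.8, 168.0) 5.7 [0.517  0.0917]
155 4114.0 (330.0, 160.8) 6.36 [0.5827 0.1127]
170 1948.5 (310.7, 168.2) 5.21 [0.5167 0.0912]
170 2991.0 (330.0, 160.8) 6.08 [0.5827 0.1124]
```

View pics/caps.png

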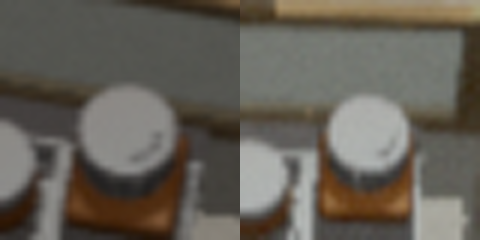

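In both views the cap is bright and upright (disc centres about (127,129) and (369,132) in the crop). The rays agree on (0.583, 0.114) against a predicted (0.581, 0.116).

```bash
python3 -c "
from h import *;goto([.583,.1143,.21],-37)"
```

```text
t 7.35 pos [0.4778 0.2378 0.2788] ydir -7.1 q7 [-0.19  0.23 -0.45  1.81  0.11  1.12 -0.81] F [-0.5 -0.7 -0.9] w 0.995 shift [-0.1095  0.1196  0.0689] turn [ 3.000e-02 -1.000e-02  2.987e+01] det 1.0
```

arm_command:
  commands: [-0.03, 0.03, 0, 0, 0, 8, 1, -0.06, 0.065, 0, 0, 0, 16, 1, -0.09, 0.1, 0, 0, 0, 24, 1, -0.1095, 0.12, 0.02, 0, 0, 30, 1, -0.1095, 0.12, 0.045, 0, 0, 30, 1, -0.1095, 0.12, 0.069, 0, 0, 30, 1, -0.1095, 0.12, 0.069, 0, 0, 30, 1, -0.1095, 0.12, 0.069, 0, 0, 30, 1]

```text
t: 8.15
eef_pos: [0.5826, 0.1144, 0.2085]
tool_rot: [-0.0, 0.895, 0.445, -0.001]
contact_force: [0.4, -0.3, -0.0]
gripper_width: 1.0
grasp_force: 0.0
```

Run:
```python
from h import *
from station import *
goto([.583,.1143,.13],-37)
c=read_camera("wrist");i=c["img"][:,:,::-1].copy();cv2.imwrite("pics/w2.png",i);np.savez("pics/w2.npz",**c)
```

```text
t 8.15 pos [0.5826 0.1144 0.2085] ydir -37.1 q7 [-0.08  0.38 -0.28  1.76  0.12  1.01 -1.05] F [ 0.4 -0.3 -0. ] w 1.0 shift [0.0003 0.0006 0.0785] turn [-0.12  0.13 -0.09] det 1.0
```

View pics/w2.png

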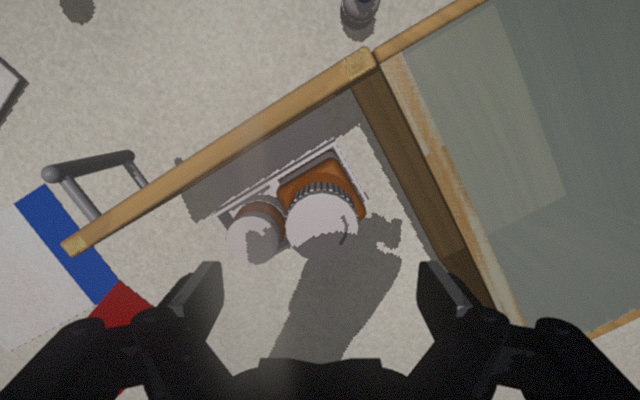

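The wrist view shows the cap disc centred at about (322,229), spanning u=286–358, between the open fingers. The panel runs from (70,243) to (375,57), well clear of them. I'll cross-check the position.

Run:
```python
from h import *
c=np.load("pics/w2.npz")
for p in((322,229),(286,229),(358,229)): print(onz(c,*p,.159))
h=onz(c,322,229,.159);goto([(.583+h[0])/2,(.1143+h[1])/2,.13],-37)
```

```text
[0.58468396 0.11483339]
[0.56677816 0.12832197]
[0.602574   0.10133996]
t 8.2 pos [0.5834 0.1148 0.2098] ydir -37.1 q7 [-0.08  0.38 -0.28  1.76  0.12  1.01 -1.05] F [1.2 0.2 0.1] w 0.995 shift [0.0001 0.0005 0.0798] turn [-0.02  0.02 -0.09] det 1.0
```

All the views agree to within about 1.5 mm, so I'm descending and gripping the cap.

arm_command:
  commands: [0, 0.0005, 0.025, 0, 0, 0, 1, 0, 0.0005, 0.05, 0, 0, 0, 1, 0, 0.0005, 0.07, 0, 0, 0, 1, 0, 0.0005, 0.08, 0, 0, 0, 1, 0, 0.0005, 0.08, 0, 0, 0, 0.7, 0, 0.0005, 0.08, 0, 0, 0, 0.55, 0, 0.0005, 0.08, 0, 0, 0, 0.3, 0, 0.0005, 0.08, 0, 0, 0, 0.3]
  force: 40

```text
t: 9.0
eef_pos: [0.5847, 0.1148, 0.1312]
tool_rot: [0.0, 0.895, 0.445, 0.001]
contact_force: [-1.9, 0.7, 4.8]
gripper_width: 0.525
grasp_force: 44.3
```

arm_command:
  commands: [0, 0, 0, 0, 0, 0, 0.3, 0, 0, 0, 0, 0, 0, 0.3, 0, 0, 0, 0, 0, 0, 0.3]
  force: 60

```text
t: 9.3
eef_pos: [0.5845, 0.1148, 0.1305]
tool_rot: [0.0, 0.895, 0.445, 0.001]
contact_force: [0.1, 0.8, 4.8]
gripper_width: 0.521
grasp_force: 63.4
```

```bash
python3 -c "
from h import *;goto([.583,.1143,.13],-37)"
```

```text
t 9.3 pos [0.5845 0.1148 0.1305] ydir -37.1 q7 [-0.1   0.47 -0.26  1.83  0.16  0.86 -1.08] F [0.1 0.8 4.8] w 0.521 shift [-0.0013 -0.0009  0.0005] turn [ 0.04 -0.09 -0.1 ] det 1.0
```

arm_command:
  commands: [0, 0, 0.002, 0, 0, 0, 0.3, 0, 0, 0.004, 0, 0, 0, 0.3, 0, 0, 0.006, 0, 0, 0, 0.3, 0, 0, 0.006, 0, 0, 0, 0.3]

```text
t: 9.7
eef_pos: [0.5849, 0.1147, 0.1252]
tool_rot: [0.0, 0.895, 0.445, 0.001]
contact_force: [-3.9, 0.3, 12.5]
gripper_width: 0.521
grasp_force: 64.4
```

```bash
python3 -c "
from h import *;goto([.583,.1143,.13],-37)"
```

```text
t 9.7 pos [0.5849 0.1147 0.1252] ydir -37.1 q7 [-0.1   0.48 -0.26  1.83  0.16  0.85 -1.09] F [-3.9  0.3 12.5] w 0.521 shift [-0.0015 -0.0012 -0.0048] turn [ 0.08 -0.11 -0.11] det 1.0
```

12.5 N means about 5 mm pressed. Next I twist counter-clockwise (negative about tool z) while holding the press.

arm_command:
  commands: [0, 0, 0.0005, 0, 0, -5, 0.3, 0, 0, 0.0005, 0, 0, -10, 0.3, 0, 0, 0.0005, 0, 0, -15, 0.3, 0, 0, 0.0005, 0, 0, -21, 0.3, 0, 0, 0.0005, 0, 0, -27, 0.3, 0, 0, 0.0005, 0, 0, -33, 0.3, 0, 0, 0.0005, 0, 0, -39, 0.3, 0, 0, 0.0005, 0, 0, -45, 0.3]

```text
t: 10.5
eef_pos: [0.5861, 0.1149, 0.1255]
tool_rot: [0.001, 0.655, 0.755, 0.002]
contact_force: [-0.9, 0.6, 13.4]
gripper_width: 0.523
grasp_force: 64.5
```

```bash
python3 -c "
from h import *;goto([.583,.1143,.13],53)
from station import *;print(get_obs()['torque'])"
```

```text
t 10.5 pos [0.5861 0.1149 0.1255] ydir 8.1 q7 [ 0.04  0.51 -0.45  1.82  0.28  0.87 -0.39] F [-0.9  0.6 13.4] w 0.523 shift [-0.0002 -0.0031 -0.0045] turn [  0.28   0.08 -44.89] det 1.0
[ 0.09216101  0.14797343 -0.00800347]
```

arm_command:
  commands: [0, 0, 0, 0, 0, -6, 0.3, 0, 0, 0, 0, 0, -12, 0.3, 0, 0, 0, 0, 0, -18, 0.3, 0, 0, 0, 0, 0, -24, 0.3, 0, 0, 0, 0, 0, -30, 0.3, 0, 0, 0, 0, 0, -36, 0.3, 0, 0, 0, 0, 0, -42, 0.3, 0, 0, 0, 0, 0, -46, 0.3]

```text
t: 11.3
eef_pos: [0.5859, 0.115, 0.1254]
tool_rot: [0.002, 0.308, 0.951, 0.001]
contact_force: [-0.3, 0.8, 13.4]
gripper_width: 0.522
grasp_force: 64.5
```

arm_command:
  commands: [0, 0, 0, 0, 0, 0, 0.3]

```text
t: 11.4
eef_pos: [0.5859, 0.1149, 0.1253]
tool_rot: [0.002, 0.309, 0.951, 0.001]
contact_force: [-0.5, 0.9, 13.1]
gripper_width: 0.522
grasp_force: 64.5
```

```bash
python3 -c "
from h import *;goto([.583,.1143,.2],53)
from station import *;print(get_obs()['torque'])
c=read_camera('wrist');cv2.imwrite('pics/w3.png',c['img'][:,:,::-1])"
```

```text
t 11.4 pos [0.5859 0.1149 0.1253] ydir 54.0 q7 [ 0.18  0.55 -0.63  1.81  0.4   0.91  0.31] F [-0.5  0.9 13.1] w 0.522 shift [ 0.0018 -0.0019 -0.0747] turn [0.21 0.16 0.98] det 1.0
[0.03345053 0.1932685  0.00477755]
```

arm_command:
  commands: [0, 0, -0.003, 0, 0, 0, 0.3, 0, 0, -0.006, 0, 0, 0, 0.3, 0, 0, -0.009, 0, 0, 0, 0.3, 0, 0, -0.012, 0, 0, 0, 0.3, 0, 0, -0.015, 0, 0, 0, 0.3, 0, 0, -0.018, 0, 0, 0, 0.3, 0, 0, -0.018, 0, 0, 0, 0.3]

```text
t: 12.15
eef_pos: [0.5838, 0.114, 0.1412]
tool_rot: [-0.0, 0.31, 0.951, -0.0]
contact_force: [0.4, 0.3, -0.4]
gripper_width: 0.522
grasp_force: 63.0
```

```bash
python3 -c "
from h import *;goto([.5859,.1149,.25],54)
from station import *
c=read_camera('wrist');cv2.imwrite('pics/w4.png',c['img'][:,:,::-1])"
```

```text
t 12.15 pos [0.5838 0.114  0.1412] ydir 53.9 q7 [ 0.18  0.53 -0.64  1.8   0.38  0.94  0.32] F [ 0.4  0.3 -0.4] w 0.522 shift [-0.0012  0.0019 -0.1088] turn [-0.02 -0.   -0.13] det 1.0
```

-0.4 N means only the cap is coming up; the bottle would add at least 1.5 N. I'll continue straight up to about 90 mm of clearance.

arm_command:
  commands: [0, 0, -0.015, 0, 0, 0, 0.3, 0, 0, -0.035, 0, 0, 0, 0.3, 0, 0, -0.055, 0, 0, 0, 0.3, 0, 0, -0.075, 0, 0, 0, 0.3, 0, 0, -0.088, 0, 0, 0, 0.3, 0, 0, -0.092, 0, 0, 0, 0.3, 0, 0, -0.092, 0, 0, 0, 0.3, 0, 0, -0.092, 0, 0, 0, 0.3]

```text
t: 13.0
eef_pos: [0.5834, 0.1139, 0.2324]
tool_rot: [-0.001, 0.31, 0.951, -0.0]
contact_force: [1.1, -0.3, -1.2]
gripper_width: 0.521
grasp_force: 63.0
```

Run:
```python
from h import *
from station import *
goto([.584,.1145,.233],54)
L=[]
for n in("side","wrist"):
    c=read_camera(n);i=c["img"][:,:,::-1];i=i[110:240,260:430] if n=="side" else i
    L.append(cv2.resize(i,(400,int(i.shape[0]*400/i.shape[1])),interpolation=cv2.INTER_CUBIC));np.savez(f"pics/{n}9.npz",**c)
h=max(x.shape[0] for x in L);cv2.imwrite("pics/fin.png",np.hstack([cv2.copyMakeBorder(x,0,h-x.shape[0],0,0,0) for x in L]))
```

```text
t 13.0 pos [0.5834 0.1139 0.2324] ydir 53.9 q7 [ 0.22  0.43 -0.68  1.72  0.3   1.11  0.39] F [ 1.1 -0.3 -1.2] w 0.521 shift [-0.0001  0.0008 -0.0007] turn [-0.07 -0.05 -0.12] det 1.0
```

View pics/fin.png

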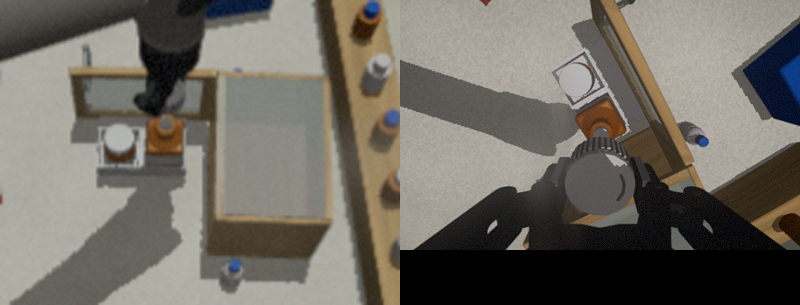

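The final picture shows the open-necked bottle (165,130) and the jar (118,145) standing in the rack of the open door. The cap sits level in the gripper directly above the bottle's neck, and the dropper is undisturbed. Handing in.

```bash
python3 -c "
from station import *;print(hand_in())"
```

```text
the job is handed in; nothing more can be done
None
```

The job is handed in: the door stands open at about 90°, the cap was pressed, turned about 91° and lifted off. It is held level roughly 90 mm above the bottle, with the bottle and jar still standing in the rack; no verdict came back.

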